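# Stroke test of a sprung touch strip

### The arm

A 6-joint arm with a two-finger parallel gripper is mounted at the origin on the work surface. World frame = base frame: x ahead of the robot, y to its left, z up, the work surface at z = 0. Lengths are in m, angles in rad, forces in N, time in s.
With the tool pointing down it reaches from about 0.425 to 0.95 m from the base axis. Payload 3.5 kg.
Tool frame: the origin (TCP) lies between the finger pads, 19 mm behind the fingertips; this is the grasp point; z points along the fingers, y is the line along which they close (so a half turn about z gives the same grasp; the last joint's range is limited). The gripper opens to 85 mm and grips with 20 to 120 N. Pads are 22 mm wide; open, the fingers measure 114 mm over their backs; the gripper's body (76 mm by 85 mm) begins 54 mm behind the grasp point. The pads swing forward as they close: fully open they stand 13 mm farther back than shut.
Start: joints at [-1.254, 0.286, 1.577, -0, 1.279, -0.15], TCP at [0.304, -0.603, 0.25] pointing down, gripper open.
Joint ranges: [-2.77, 2.77], [-0.9, 2.22], [0.21, 2.48], [-1.53, 4.67], [0.24, 2.81], [-2.84, 2.84]. Speed limits (rad/s): [2.79, 2.79, 3.14, 3.14, 3.14, 3.14].

### API

Orientations are given as a unit quaternion [x, y, z, w].
In Python, from plant import ctrl gives the robot as it stands.
- The arm moves only by the tool move_arm, never from a script. Its argument "plan" is a list of rows, each an object of numbers: "x", "y", "z": the shift along the tool's x, y, z in m; "yaw": the turn about the tool's z in rad; "fingers": the closure, from 0 (fully open) to 1 (shut). In form: [{"x": .., "y": .., "z": .., "yaw": .., "fingers": ..}, ...]. A call has 1 to 5 rows; each row is the pose to reach, as a shift and turn from the pose commanded when the call began, along the tool's axes at that moment; what a row does not reach only later rows make up. A row lasts 1/10 s, in which the tool goes at most 50 mm and 8.59 degrees, less where a joint would pass 70% of its speed; a pose out of reach is approached as far as the arm can. A call with a gripper value outside its range is refused whole. The fingers move at their own pace and stop on an object; "force" is the grip in N (left out, the last holds). Time passes only in rows, so rows that repeat a pose let the fingers close. It gives the time, the measured TCP pose, the force, the opening and the grip force at its end, in the units of the state.
- ctrl.get_state(): the state, without advancing time (a new reading comes with each control period).
- ctrl.read_camera(name): name is "scene" or "side" or "wrist"; returns the picture (480x640x3 uint8, red, green, blue); there is no depth.
- ctrl.camera_model(name): a dict with "intrinsics" (3x3 intrinsics, pixels), "cam_to_world" (4x4, takes a point from camera to world coordinates); the wrist camera has in their place "tool_from_camera" (4x4, takes a point from camera to tool coordinates, whose origin is the TCP and whose axes are the flange's). Camera axes: x right, y up, looking along -z (the intrinsics and any distortion apply to the point x, -y, -z); pixel columns grow to the right and rows downward; lengths in m; the calibration is good to about 2 mm. A picture is of the moment at which its call begins: read the wrist's pose just before it. camera_model takes no time and is no camera call.
- ctrl.sign_off(): hands the job in; it is judged then, once.
The state is a dict: "time": time; "qpos": joint angles; "dq": joint speeds; "joint_efforts": joint torques, N m; "eef_pos": TCP position; "tcp_rot": TCP orientation; "contact_force": force on the tool from outside, world axes, zero at the start; "wrist_torque": the same for the moment, N m; "opening": opening from 0.0 (shut) to 1.0 (fully open); "finger_force": force on a finger pad.
Only numpy, scipy, OpenCV 4.12 (cv2) and the standard library are available. Lean on these libraries where they do the work, as an engineer would, in place of code of your own. Each camera call takes 0.05 s, during which the arm holds its last target. There are 200 camera calls.

### The job

Test the curved black touch strip on the green board: with the closed fingertips pointing down, touch it lightly at the white dot nearest the blue lamp and stroke along the curve, over all five white dots, to the dot nearest the red lamp, in one unbroken stroke that keeps on the strip, without lifting off and without pushing the strip down to its stop. Finish there with the fingertips still resting lightly on that last dot: the program ends while holding this touch. Do not touch the lamps, and leave everything else lying where it is.

Things in the scene. Friction and masses are not known exactly. Their poses are not given: they have to be found in the camera images.
- cradle: test cradle fixed to the table: aluminium base with a green circuit board on top, 130 (x) x 280 (y) mm, board surface 20 mm above the table. Origin: centre of its underside, z up; at yaw 0 its +x points away from the robot and +y to the robot's left. It carries a black arc-shaped touch strip on springs, 30 mm wide, its level upper surface 38 mm above the table at rest
- strip (a joint): how far the touch strip is pressed straight down, m: 0 at rest, 0.010 at its stop. It gives from about 0.6 N, needs 0.45 N more per mm, some 5 N just before the stop, and stays level wherever pressed. 1 to 9 mm down counts as a light touch. The fingertips' place is judged at the TCP seen from above: keep the closed fingers pointing down
- mark0 (a point): centre of white dot 0 on the strip's upper surface (it sinks with the strip); the dots are numbered from the cradle's -y end (0) to its +y end (4), 20 degrees or 45 mm apart along the arc
- mark1 (a point): centre of white dot 1 on the strip's upper surface (it sinks with the strip); the dots are numbered from the cradle's -y end (0) to its +y end (4), 20 degrees or 45 mm apart along the arc
- mark2 (a point): centre of white dot 2 on the strip's upper surface (it sinks with the strip); the dots are numbered from the cradle's -y end (0) to its +y end (4), 20 degrees or 45 mm apart along the arc
- mark3 (a point): centre of white dot 3 on the strip's upper surface (it sinks with the strip); the dots are numbered from the cradle's -y end (0) to its +y end (4), 20 degrees or 45 mm apart along the arc
- mark4 (a point): centre of white dot 4 on the strip's upper surface (it sinks with the strip); the dots are numbered from the cradle's -y end (0) to its +y end (4), 20 degrees or 45 mm apart along the arc
- arc_center (a point): centre of the circle, radius 130 mm, that the strip's centre line follows; 38 mm above the table, nothing is there. The strip (30 mm wide, 6 mm thick) runs from -48 to +48 degrees about the cradle's +x axis, so it bulges to +x
- lamp_blue: blue dome lamp on a grey collar, 22 mm across, 37 mm high, fixed on the green board 45 mm beyond one end dot of the strip: the stroke starts at that end (either end). Origin: centre of its underside. Not to be touched
- lamp_red: red dome lamp, same size and mounting, beyond the other end: the stroke finishes at that end. Not to be touched
- dial_cap: grey round dial cap, 22 mm across, 18 mm high, standing loose on the green board on the inner side of the arc. Origin at the centre of its underside. Leave alone
- standoff: brass round standoff, 12 mm across, 25 mm high, standing loose near a corner of the green board on the outer side of the arc. Origin: centre of its underside. Leave alone
- screwdriver: green-handled screwdriver, about 200 mm, lying on the table on the far side of the cradle. Leave alone
- spool: yellow spool, 56 mm across, 40 mm high, standing on the table to the left of the cradle. Origin: centre of its underside. Leave alone
- brush: red-handled brush lying on the table to the right of the cradle, about 200 mm long. Leave alone
- multimeter: red multimeter, 190 x 90 x 44 mm, lying on the table to the left. Leave alone
- pen_pot: black pot, 72 mm across, with pens standing in it to 140 mm, on the table to the right. Leave alone

How it is judged:
By the outcome, as a careful person would: the job done as asked, in the order asked, and still so for the second after the job is handed in, while the arm keeps its last pose, push and grip.
It also fails if it takes over 48 s, if anything falls off the work surface, if the arm or the gripper's body presses on something with over 40 N, if the wrist force passes 120 N, or if a joint passes its speed limit or range.

## Working session

There is one attempt and no reset: what is moved stays moved. The work goes in short steps, Python scripts to look and compute and a tool call to move; the robot and the scene stay as the last step left them, time stands still between calls to the robot, and variables do not carry over. Pictures are saved under pics/ and viewed, at most 10 in all, crops included, and the job is handed in when it is done.

Besides the shell and the picture viewer there is one more tool, called as a command line: name --argument value ..., lists and objects as JSON in quotes. move_arm: Moves the arm, as the interface text tells. Its arguments: {"type":"object","properties":{"plan":{"type":"array"},"force":{"type":"number"}},"required":["plan"]}

```bash
mkdir -p pics; python3 - <<'E'
from plant import ctrl
import cv2,json
s=ctrl.get_state();print(s)
for n in("scene","side"):
    cv2.imwrite(f"pics/{n}0.png",ctrl.read_camera(n)[:,:,::-1])
for n in("scene","side","wrist"):print(n,ctrl.camera_model(n))
E
```

```text
{'time': 0.0, 'qpos': array([-1.25403183e+00,  2.87199525e-01,  1.57819451e+00,  1.53682789e-05,
        1.27860233e+00, -1.49993439e-01]), 'dq': array([ 3.87523922e-05,  5.28335619e-04,  6.15539523e-04,  6.36558326e-04,
       -5.60958775e-04,  1.06859693e-03]), 'joint_efforts': array([-2.04547550e-04, -4.05981946e+01, -2.92625839e+01, -8.07615675e-05,
        5.89056493e-03,  1.01875681e-06]), 'eef_pos': array([ 0.30358353, -0.60218341,  0.24861507]), 'tcp_rot': array([ 9.72890320e-01,  2.31263876e-01, -9.27708855e-05, -1.19829033e-03]), 'contact_force': array([-0.12934828, -0.10059563, -1.02115884]), 'wrist_torque': array([-0.01263502,  0.01762393,  0.00946321]), 'finger_force': 0.0, 'opening': 0.9995915646222608}
scene {'intrinsics': array([[507.31762187,   0.        , 317.78509278],
       [  0.        , 507.31762187, 242.94768565],
       [  0.        ,   0.        ,   1.        ]]), 'cam_to_world': array([[ 0.33561238, -0.66686428,  0.66532425,  1.47293643],
       [ 0.94198241,  0.24192141, -0.23268685, -0.28916717],
       [-0.00578563,  0.70481633,  0.70936624,  1.04029883]
[... 339 characters left out ...]
0.5519733 , -0.57788605, -0.95709044],
       [-0.01778998,  0.71371131,  0.70021403,  1.25509881],
       [ 0.        ,  0.        ,  0.        ,  1.        ]])}
wrist {'intrinsics': array([[403.16286286,   0.        , 317.20004335],
       [  0.        , 403.16286286, 241.18173824],
       [  0.        ,   0.        ,   1.        ]]), 'tool_from_camera': array([[-6.17338046e-04,  9.58015618e-01,  2.86715356e-01,
         7.20444220e-02],
       [ 9.99999312e-01,  8.77399143e-04, -7.78557745e-04,
        -7.97950403e-04],
       [-9.97434287e-04,  2.86714678e-01, -9.58015500e-01,
        -1.23537315e-01],
       [ 0.00000000e+00,  0.00000000e+00,  0.00000000e+00,
         1.00000000e+00]])}
```

View pics/scene0.png

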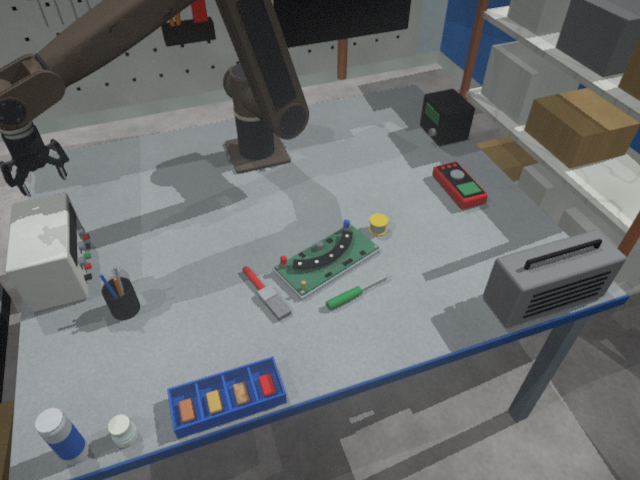

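View pics/side0.png

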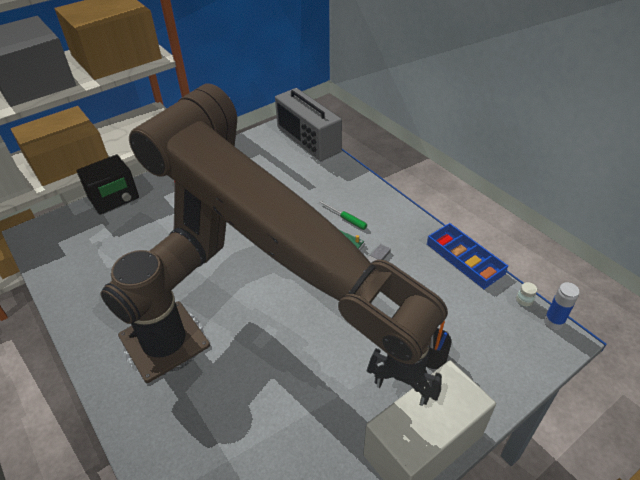

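The scene view shows the cradle around (327,258), with the blue lamp near (347,225) and the red lamp near (283,261). The spool is at (378,224). In the side view the arm hides most of the cradle. I'll enlarge the scene crop.

```bash
python3 - <<'E'
import cv2
i=cv2.imread("pics/scene0.png")[210:300,265:400]
cv2.imwrite("pics/crop0.png",cv2.resize(i,None,fx=5.9,fy=5.9,interpolation=cv2.INTER_CUBIC))
E
```

```text
(no output)
```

View pics/crop0.png

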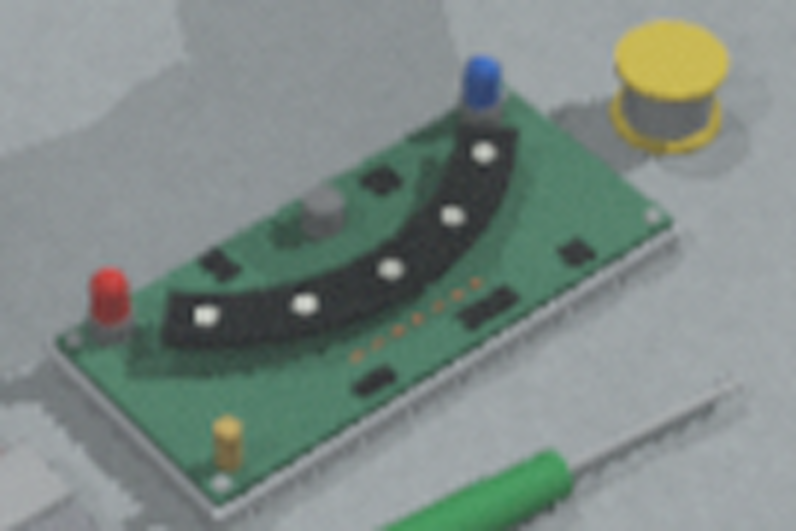

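The crop shows the dots, from the blue end to the red end, at crop pixels (484,152), (452,216), (391,269), (305,304) and (206,316). The standoff is at (228,445) and the dial cap at (322,212).

```bash
cat > h.py <<'E'
import numpy as np
from scipy.optimize import least_squares
from scipy.spatial.transform import Rotation as R
def ray(m,T,px,z):
    K=m["intrinsics"];o=[]
    for u,v in px:
        d=T[:3,:3]@[(u-K[0,2])/K[0,0],-(v-K[1,2])/K[1,1],-1]
        o.append(T[:3,3]+d*(z-T[2,3])/d[2])
    return np.array(o)
A=np.radians([40,20,0,-20,-40])
def arc(p,a=A): return np.c_[p[0]+.13*np.cos(a+p[2]),p[1]+.13*np.sin(a+p[2])]
def fit(P):
    f=lambda p:(arc(p)-P[:,:2]).ravel()
    r=least_squares(f,[P[2,0]-.13,P[2,1],0],x_scale=[.1,.1,1]);return r.x,np.round(f(r.x)*1e3,1)
E
python3 - <<'E'
from plant import ctrl
from h import *
m=ctrl.camera_model("scene")
c=np.array([(484,152),(452,216),(391,269),(305,304),(206,316)])
px=(c+.5)/5.9-.5+[265,210]
P=ray(m,m["cam_to_world"],px,.038);print(P.round(4))
p,r=fit(P);print(p,r);print(arc(p).round(4))
E
```

```text
[[ 0.5321  0.1264  0.038 ]
 [ 0.5669  0.0962  0.038 ]
 [ 0.5892  0.0573  0.038 ]
 [ 0.5964  0.0127  0.038 ]
 [ 0.588  -0.0321  0.038 ]]
[0.46633405 0.0139788  0.33884174] [ 0.3 -0.5 -0.1  0.3 -0.2 -0.1 -0.  -0.   0.   0.3]
[[ 0.5325  0.1259]
 [ 0.5668  0.0965]
 [ 0.5889  0.0572]
 [ 0.5963  0.0126]
 [ 0.588  -0.0317]]
```

move_arm --plan '[{"x": 0.036,"y": -0.0325,"z": 0,"yaw": 0,"fingers": 1},{"x": 0.072,"y": -0.065,"z": 0,"yaw": 0,"fingers": 1},{"x": 0.108,"y": -0.0975,"z": 0,"yaw": 0,"fingers": 1},{"x": 0.144,"y": -0.13,"z": 0,"yaw": 0,"fingers": 1},{"x": 0.18,"y": -0.1625,"z": 0,"yaw": 0,"fingers": 1}]' --force 30

```text
time: 0.6
eef_pos: [0.3916, -0.3745, 0.2494]
tcp_rot: [0.973, 0.231, -0.0, -0.0]
contact_force: [0.0, 0.0, 0.0]
opening: 0.144
finger_force: 0.0
```

move_arm --plan '[{"x": 0.036,"y": -0.0325,"z": 0,"yaw": 0,"fingers": 1},{"x": 0.072,"y": -0.065,"z": 0,"yaw": 0,"fingers": 1},{"x": 0.108,"y": -0.0975,"z": 0,"yaw": 0,"fingers": 1},{"x": 0.144,"y": -0.13,"z": 0,"yaw": 0,"fingers": 1},{"x": 0.18,"y": -0.1625,"z": 0,"yaw": 0,"fingers": 1}]'

```text
time: 1.1
eef_pos: [0.4791, -0.1484, 0.2497]
tcp_rot: [0.973, 0.231, -0.0, -0.0]
contact_force: [1.1, -0.2, 0.2]
opening: -0.002
finger_force: 0.0
```

move_arm --plan '[{"x": 0.034,"y": -0.03,"z": 0,"yaw": -0.144,"fingers": 1},{"x": 0.068,"y": -0.06,"z": 0,"yaw": -0.288,"fingers": 1},{"x": 0.1,"y": -0.09,"z": 0,"yaw": -0.432,"fingers": 1},{"x": 0.134,"y": -0.12,"z": 0,"yaw": -0.576,"fingers": 1},{"x": 0.167,"y": -0.15,"z": 0,"yaw": -0.72,"fingers": 1}]'

```text
time: 1.6
eef_pos: [0.5607, 0.0605, 0.2496]
tcp_rot: [0.827, 0.562, -0.0, -0.0]
contact_force: [0.9, -0.8, -0.8]
opening: -0.0
finger_force: 0.0
```

move_arm --plan '[{"x": 0,"y": 0,"z": 0,"yaw": -0.144,"fingers": 1},{"x": 0,"y": 0,"z": 0,"yaw": -0.288,"fingers": 1},{"x": 0,"y": 0,"z": 0,"yaw": -0.432,"fingers": 1},{"x": 0,"y": 0,"z": 0,"yaw": -0.576,"fingers": 1},{"x": 0,"y": 0,"z": 0,"yaw": -0.72,"fingers": 1}]'

```text
time: 2.1
eef_pos: [0.5603, 0.0588, 0.2493]
tcp_rot: [0.576, 0.817, -0.0, -0.001]
contact_force: [0.2, 0.8, -0.3]
opening: 0.005
finger_force: 0.0
```

```bash
python3 - <<'E'
from plant import ctrl
import cv2
from h import *
s=ctrl.get_state();i=ctrl.read_camera("wrist")
cv2.imwrite("pics/w1.png",i[:,:,::-1])
print(s["time"],s["qpos"],s["eef_pos"],s["tcp_rot"],s["opening"],s["contact_force"],np.abs(s["dq"]).max())
np.savez("w1",p=s["eef_pos"],q=s["tcp_rot"])
E
```

```text
2.1 [-7.55741348e-02  4.24886133e-02  1.85449189e+00 -1.78747634e-05
  1.24590049e+00 -4.17797756e-01] [0.56026791 0.05876235 0.24933998] [ 5.76373032e-01  8.17186462e-01 -3.37748954e-04 -5.48593760e-04] 0.005106683788191247 [ 0.24185752  0.80783131 -0.33054882] 1.4265510948770506
```

View pics/w1.png

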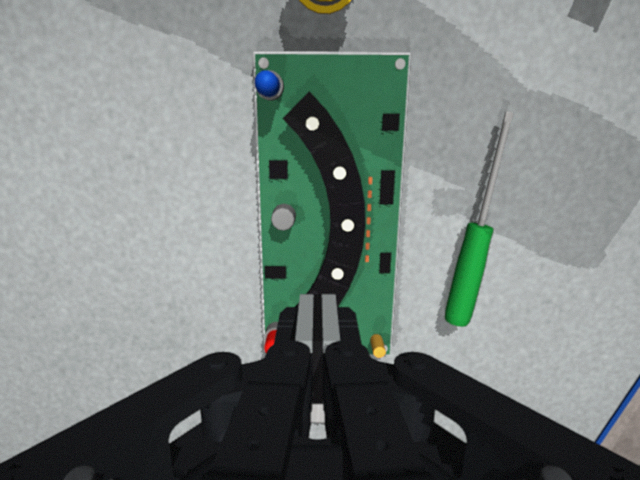

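The wrist view shows four dots at (312,123), (339,173), (347,225) and (337,273). The fifth is hidden by the fingers. The blue lamp is at the top left. The arm was still moving when this was taken, so I'll measure again once it has settled.

```bash
python3 - <<'E'
from plant import ctrl
import cv2
from h import *
for k in range(5): ctrl.read_camera("wrist")
ss=[]
s=ctrl.get_state();i=ctrl.read_camera("wrist")
print(s["time"],s["eef_pos"],s["tcp_rot"],np.abs(s["dq"]).max())
m=ctrl.camera_model("wrist")
W=np.eye(4);W[:3,:3]=R.from_quat(s["tcp_rot"]).as_matrix();W[:3,3]=s["eef_pos"]
T=W@m["tool_from_camera"]
n,l,st,c=cv2.connectedComponentsWithStats((i.min(2)>190).astype(np.uint8))
d=[(c[k],st[k,4]) for k in range(1,n) if 60<st[k,4]<400 and 280<c[k][0]<380 and 90<c[k][1]<295]
d.sort(key=lambda t:t[0][1]);print(d)
c=np.array([t[0] for t in d])[:4]
P=ray(m,T,c,.038);print(P.round(4))
f=lambda p:(arc(p)[:4]-P[:,:2]).ravel()
r=least_squares(f,[.466,.014,.339],x_scale=[.1,.1,1]);print(r.x,(f(r.x)*1e3).round(1));print(arc(r.x).round(4))
print(R.from_quat(s["tcp_rot"]).as_matrix().round(4))
E
```

```text
2.4 [0.56050966 0.05857969 0.24981617] [ 5.79752178e-01  8.14792841e-01 -1.14641389e-04 -1.57963459e-04] 0.010811895101025802
[(array([310.83636364, 122.86363636]), np.int32(110)), (array([338.5       , 172.10909091]), np.int32(110)), (array([346.97979798, 224.26262626]), np.int32(99)), (array([337.27906977, 272.69767442]), np.int32(86))]
[[0.5312 0.1242 0.038 ]
 [0.5654 0.0947 0.038 ]
 [0.5874 0.0554 0.038 ]
 [0.5947 0.0109 0.038 ]]
[0.46471166 0.0124907  0.33619551] [-0.   0.  -0.   0.   0.   0.   0.  -0.1]
[[ 0.5312  0.1242]
 [ 0.5654  0.0948]
 [ 0.5874  0.0554]
 [ 0.5947  0.0108]
 [ 0.5863 -0.0335]]
[[-3.278e-01  9.448e-01 -4.000e-04]
 [ 9.448e-01  3.278e-01 -0.000e+00]
 [ 1.000e-04 -4.000e-04 -1.000e+00]]
```

```bash
python3 - <<'E'
from h import *
p=[.4655,.0132,.3375]
X=np.array([-.3278,.9448]);Y=np.array([.9448,.3278])
w=arc(p,np.radians(np.arange(40,-41,-4)))
print(arc(p).round(4))
d=w[0]-[.5605,.0586];print("hover",(d@X).round(4),(d@Y).round(4))
for k in range(0,20,5):
    d=w[k+1:k+6]-w[k];print(np.c_[d@X,d@Y].round(4).tolist())
E
```

```text
[[ 0.5318  0.125 ]
 [ 0.566   0.0956]
 [ 0.5882  0.0562]
 [ 0.5955  0.0117]
 [ 0.5871 -0.0327]]
hover 0.0722 -0.0053
[[-0.0071, 0.0056], [-0.0146, 0.0107], [-0.0225, 0.0153], [-0.0306, 0.0193], [-0.039, 0.0227]]
[[-0.0086, 0.0028], [-0.0174, 0.0051], [-0.0263, 0.0067], [-0.0354, 0.0076], [-0.0444, 0.008]]
[[-0.0091, -0.0003], [-0.0181, -0.0012], [-0.027, -0.0027], [-0.0359, -0.0049], [-0.0445, -0.0077]]
[[-0.0084, -0.0034], [-0.0166, -0.0073], [-0.0245, -0.0118], [-0.032, -0.0169], [-0.0392, -0.0224]]
```

Now I'll hover over the blue-end dot and then come down to TCP z of about 0.075, which leaves 18 mm of clearance.

move_arm --plan '[{"x": 0.036,"y": -0.0026,"z": 0.02,"yaw": 0,"fingers": 1},{"x": 0.0722,"y": -0.0053,"z": 0.05,"yaw": 0,"fingers": 1},{"x": 0.0722,"y": -0.0053,"z": 0.095,"yaw": 0,"fingers": 1},{"x": 0.0722,"y": -0.0053,"z": 0.135,"yaw": 0,"fingers": 1},{"x": 0.0722,"y": -0.0053,"z": 0.175,"yaw": 0,"fingers": 1}]'

```text
time: 2.95
eef_pos: [0.5317, 0.1254, 0.0738]
tcp_rot: [0.579, 0.815, 0.0, 0.0]
contact_force: [1.0, -0.4, -1.4]
opening: -0.002
finger_force: 0.0
```

```bash
python3 - <<'E'
from plant import ctrl
import cv2
for k in range(4): ctrl.read_camera("side")
E=[]
a=ctrl.read_camera("scene")[:,:,::-1][200:290,275:400];b=ctrl.read_camera("wrist")[:,:,::-1]
s=ctrl.get_state();print(s["time"],s["eef_pos"],s["tcp_rot"],s["contact_force"],s["opening"])
import numpy as np
a=cv2.resize(a,(400,288),interpolation=cv2.INTER_CUBIC);b=cv2.resize(b[:,:],(384,288))
cv2.imwrite("pics/h2.png",np.hstack([a,b]))
E
```

```text
3.25 [0.53393955 0.12503865 0.0777901 ] [0.5791234  0.8152364  0.00148307 0.00187071] [-0.42752808 -1.33525029  0.35645141] 0.0012113159030429296
```

View pics/h2.png

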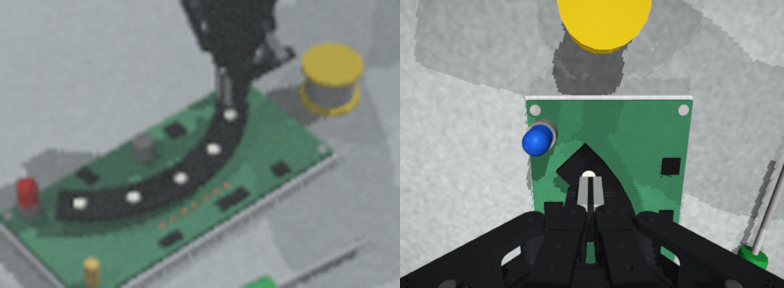

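The left half shows the tips above the blue-end dot. The right half (wrist view) shows the dot just ahead of the tips, as expected from the height. The measured z is 2.8 mm above the commanded value, so I'll check whether it has settled.

```bash
python3 - <<'E'
from plant import ctrl
for k in range(8):
    s=ctrl.get_state();print(round(s["time"],3),s["eef_pos"].round(4),s["qpos"].round(4),s["contact_force"].round(1));ctrl.read_camera("side")
E
```

```text
3.25 [0.5339 0.125  0.0778] [ 0.045   0.2182  2.0061  0.      0.9125 -0.2905] [-0.4 -1.3  0.4]
3.3 [0.5341 0.125  0.0781] [ 0.0449  0.2177  2.006  -0.      0.9124 -0.2906] [-0.4  0.2  0.5]
3.35 [0.534 0.125 0.078] [ 0.045   0.2176  2.0063 -0.      0.9122 -0.2907] [-0.2  0.5 -0.2]
3.4 [0.5337 0.125  0.0777] [ 0.045   0.2178  2.0068  0.      0.9122 -0.2908] [ 0.4 -0.2  0.1]
3.45 [0.5333 0.125  0.0773] [ 0.045   0.2181  2.0073  0.      0.9121 -0.2908] [ 0.2 -0.  -0.9]
3.5 [0.5329 0.125  0.0768] [ 0.045   0.2185  2.0079 -0.      0.912  -0.2908] [0.3 0.6 1. ]
3.55 [0.5326 0.125  0.0764] [ 0.045   0.219   2.0083  0.      0.9119 -0.2908] [-0.6 -0.  -0.6]
3.6 [0.5323 0.125  0.076 ] [ 0.0451  0.2194  2.0087 -0.      0.9118 -0.2908] [-0.7  0.2 -0.3]
```

The arm is creeping slowly back to its target, so I'll move gently.

move_arm --plan '[{"z": 0},{"z": 0.002},{"z": 0.004},{"z": 0.006},{"z": 0.008}]'

```text
validation failed for argument at $.pl...
```

move_arm --plan '[{"z": 0.002},{"z": 0.004},{"z": 0.005},{"z": 0.006},{"z": 0.006}]'

```text
validation failed for argument at $.pl...
```

move_arm --plan '[{"z": 0},{"z": 0},{"z": 0},{"z": 0},{"z": 0}]'

```text
validation failed for argument at $.pl...
```

move_arm --plan '[{"x": 0,"y": 0,"z": 0,"yaw": 0,"fingers": 1},{"x": 0,"y": 0,"z": 0.002,"yaw": 0,"fingers": 1},{"x": 0,"y": 0,"z": 0.004,"yaw": 0,"fingers": 1},{"x": 0,"y": 0,"z": 0.006,"yaw": 0,"fingers": 1},{"x": 0,"y": 0,"z": 0.008,"yaw": 0,"fingers": 1}]'

```text
time: 4.15
eef_pos: [0.5317, 0.125, 0.0667]
tcp_rot: [0.579, 0.815, -0.0, -0.0]
contact_force: [-0.2, -0.2, 0.6]
opening: -0.002
finger_force: 0.0
```

move_arm --plan '[{"x": 0,"y": 0,"z": 0.002,"yaw": 0,"fingers": 1},{"x": 0,"y": 0,"z": 0.004,"yaw": 0,"fingers": 1},{"x": 0,"y": 0,"z": 0.005,"yaw": 0,"fingers": 1},{"x": 0,"y": 0,"z": 0.006,"yaw": 0,"fingers": 1},{"x": 0,"y": 0,"z": 0.006,"yaw": 0,"fingers": 1}]'

```text
time: 4.65
eef_pos: [0.5318, 0.125, 0.0609]
tcp_rot: [0.579, 0.815, -0.0, -0.0]
contact_force: [-0.4, 0.2, 0.0]
opening: 0.002
finger_force: 0.0
```

move_arm --plan '[{"x": 0,"y": 0,"z": 0,"yaw": 0,"fingers": 1},{"x": 0,"y": 0,"z": 0,"yaw": 0,"fingers": 1},{"x": 0,"y": 0,"z": 0,"yaw": 0,"fingers": 1},{"x": 0,"y": 0,"z": 0,"yaw": 0,"fingers": 1},{"x": 0,"y": 0,"z": 0,"yaw": 0,"fingers": 1}]'

```text
time: 5.15
eef_pos: [0.5319, 0.125, 0.0611]
tcp_rot: [0.579, 0.815, 0.0, 0.0]
contact_force: [0.4, -0.4, 0.4]
opening: -0.005
finger_force: 0.0
```

move_arm --plan '[{"x": 0,"y": 0,"z": 0,"yaw": 0,"fingers": 1},{"x": 0,"y": 0,"z": 0,"yaw": 0,"fingers": 1},{"x": 0,"y": 0,"z": 0,"yaw": 0,"fingers": 1},{"x": 0,"y": 0,"z": 0,"yaw": 0,"fingers": 1},{"x": 0,"y": 0,"z": 0,"yaw": 0,"fingers": 1}]'

```text
time: 5.65
eef_pos: [0.5318, 0.125, 0.061]
tcp_rot: [0.579, 0.815, 0.0, 0.0]
contact_force: [-0.2, 0.1, -0.7]
opening: 0.003
finger_force: 0.0
```

Settled at 0.0610 with the tips 4 mm above the strip. Next, the touch: down 8.5 mm.

move_arm --plan '[{"x": 0,"y": 0,"z": 0.002,"yaw": 0,"fingers": 1},{"x": 0,"y": 0,"z": 0.004,"yaw": 0,"fingers": 1},{"x": 0,"y": 0,"z": 0.006,"yaw": 0,"fingers": 1},{"x": 0,"y": 0,"z": 0.0075,"yaw": 0,"fingers": 1},{"x": 0,"y": 0,"z": 0.0085,"yaw": 0,"fingers": 1}]'

```text
time: 6.15
eef_pos: [0.5319, 0.125, 0.0526]
tcp_rot: [0.579, 0.815, -0.0, -0.0]
contact_force: [-1.4, 0.2, 2.5]
opening: -0.002
finger_force: 1.3
```

```bash
python3 - <<'E'
from plant import ctrl
import numpy as np
F=[]
for k in range(16):
    s=ctrl.get_state();F.append(s["contact_force"]);ctrl.read_camera("side")
F=np.array(F);print(s["time"],s["eef_pos"].round(4),F[:8].mean(0),F[8:].mean(0),F.std(0))
E
```

```text
6.9 [0.5319 0.125  0.0526] [-0.9092371   0.23688405  2.27522404] [-1.23067008  0.005575    2.34727285] [0.54821714 0.41072901 0.39178804]
```

The force is 2.3 N, so the strip is about 4 mm down. I'll stroke at about 45 mm/s, in 2° rows.

move_arm --plan '[{"x": -0.0035,"y": 0.0028,"z": 0,"yaw": 0,"fingers": 1},{"x": -0.0071,"y": 0.0056,"z": 0,"yaw": 0,"fingers": 1},{"x": -0.0108,"y": 0.0082,"z": 0,"yaw": 0,"fingers": 1},{"x": -0.0146,"y": 0.0107,"z": 0,"yaw": 0,"fingers": 1},{"x": -0.0185,"y": 0.0131,"z": 0,"yaw": 0,"fingers": 1}]'

```text
time: 7.45
eef_pos: [0.5507, 0.1116, 0.0525]
tcp_rot: [0.579, 0.815, 0.0, -0.0]
contact_force: [-2.2, 1.4, 3.0]
opening: -0.002
finger_force: 1.3
```

move_arm --plan '[{"x": -0.004,"y": 0.0022,"z": 0,"yaw": 0,"fingers": 1},{"x": -0.008,"y": 0.0043,"z": 0,"yaw": 0,"fingers": 1},{"x": -0.0121,"y": 0.0062,"z": 0,"yaw": 0,"fingers": 1},{"x": -0.0163,"y": 0.008,"z": 0,"yaw": 0,"fingers": 1},{"x": -0.0205,"y": 0.0096,"z": 0,"yaw": 0,"fingers": 1}]'

```text
time: 7.95
eef_pos: [0.5665, 0.0954, 0.0526]
tcp_rot: [0.579, 0.815, 0.0, 0.0]
contact_force: [-0.9, 1.7, 2.1]
opening: -0.002
finger_force: 1.3
```

Tracking is good: it is at mark3 (0.566, 0.0956) with z steady. Continuing.

move_arm --plan '[{"x": -0.0043,"y": 0.0015,"z": 0,"yaw": 0,"fingers": 1},{"x": -0.0086,"y": 0.0028,"z": 0,"yaw": 0,"fingers": 1},{"x": -0.013,"y": 0.004,"z": 0,"yaw": 0,"fingers": 1},{"x": -0.0174,"y": 0.0051,"z": 0,"yaw": 0,"fingers": 1},{"x": -0.0218,"y": 0.0059,"z": 0,"yaw": 0,"fingers": 1}]'

```text
time: 8.45
eef_pos: [0.5792, 0.0768, 0.0526]
tcp_rot: [0.579, 0.815, 0.0, 0.0]
contact_force: [-0.4, 2.0, 2.6]
opening: 0.002
finger_force: 1.3
```

move_arm --plan '[{"x": -0.0045,"y": 0.0008,"z": 0,"yaw": 0,"fingers": 1},{"x": -0.009,"y": 0.0013,"z": 0,"yaw": 0,"fingers": 1},{"x": -0.0136,"y": 0.0017,"z": 0,"yaw": 0,"fingers": 1},{"x": -0.0181,"y": 0.002,"z": 0,"yaw": 0,"fingers": 1},{"x": -0.0226,"y": 0.0021,"z": 0,"yaw": 0,"fingers": 1}]'

```text
time: 8.95
eef_pos: [0.5885, 0.056, 0.0526]
tcp_rot: [0.579, 0.815, 0.0, 0.0]
contact_force: [-0.9, 1.2, 2.8]
opening: -0.001
finger_force: 1.3
```

move_arm --plan '[{"x": -0.0045,"y": 0,"z": 0,"yaw": 0,"fingers": 1},{"x": -0.0091,"y": -0.0003,"z": 0,"yaw": 0,"fingers": 1},{"x": -0.0136,"y": -0.0007,"z": 0,"yaw": 0,"fingers": 1},{"x": -0.0181,"y": -0.0012,"z": 0,"yaw": 0,"fingers": 1},{"x": -0.0226,"y": -0.0019,"z": 0,"yaw": 0,"fingers": 1}]'

```text
time: 9.45
eef_pos: [0.5941, 0.0341, 0.0526]
tcp_rot: [0.579, 0.815, 0.0, 0.0]
contact_force: [-1.3, 2.4, 3.2]
opening: 0.001
finger_force: 1.3
```

move_arm --plan '[{"x": -0.0044,"y": -0.0008,"z": 0,"yaw": 0,"fingers": 1},{"x": -0.0089,"y": -0.0019,"z": 0,"yaw": 0,"fingers": 1},{"x": -0.0133,"y": -0.003,"z": 0,"yaw": 0,"fingers": 1},{"x": -0.0176,"y": -0.0043,"z": 0,"yaw": 0,"fingers": 1},{"x": -0.0219,"y": -0.0058,"z": 0,"yaw": 0,"fingers": 1}]'

```text
time: 9.95
eef_pos: [0.5958, 0.0115, 0.0526]
tcp_rot: [0.579, 0.815, 0.0, 0.0]
contact_force: [-0.1, 3.1, 2.6]
opening: 0.0
finger_force: 1.3
```

move_arm --plan '[{"x": -0.0042,"y": -0.0017,"z": 0,"yaw": 0,"fingers": 1},{"x": -0.0084,"y": -0.0034,"z": 0,"yaw": 0,"fingers": 1},{"x": -0.0125,"y": -0.0053,"z": 0,"yaw": 0,"fingers": 1},{"x": -0.0166,"y": -0.0073,"z": 0,"yaw": 0,"fingers": 1},{"x": -0.0206,"y": -0.0095,"z": 0,"yaw": 0,"fingers": 1}]'

```text
time: 10.45
eef_pos: [0.5935, -0.0111, 0.0526]
tcp_rot: [0.579, 0.815, 0.0, 0.0]
contact_force: [0.3, 2.1, 2.7]
opening: -0.003
finger_force: 1.3
```

move_arm --plan '[{"x": -0.0039,"y": -0.0023,"z": 0,"yaw": 0,"fingers": 1},{"x": -0.0077,"y": -0.0048,"z": 0,"yaw": 0,"fingers": 1},{"x": -0.0114,"y": -0.0074,"z": 0,"yaw": 0,"fingers": 1},{"x": -0.0151,"y": -0.0101,"z": 0,"yaw": 0,"fingers": 1},{"x": -0.0186,"y": -0.0129,"z": 0,"yaw": 0,"fingers": 1}]'

```text
time: 10.95
eef_pos: [0.5874, -0.0329, 0.0526]
tcp_rot: [0.579, 0.815, 0.0, 0.0]
contact_force: [0.6, 1.9, 1.7]
opening: 0.0
finger_force: 1.3
```

```bash
python3 - <<'E'
from plant import ctrl
import numpy as np,cv2
F=[]
for k in range(10):
    s=ctrl.get_state();F.append(s["contact_force"]);i=ctrl.read_camera("scene")
print(s["time"],s["eef_pos"].round(4),np.mean(F,0))
cv2.imwrite("pics/end.png",cv2.resize(i[200:300,255:395,::-1],None,fx=5,fy=5,interpolation=cv2.INTER_CUBIC))
E
```

```text
11.4 [ 0.5874 -0.0329  0.0525] [ 0.08141962 -1.0667208   2.27043265]
```

View pics/end.png

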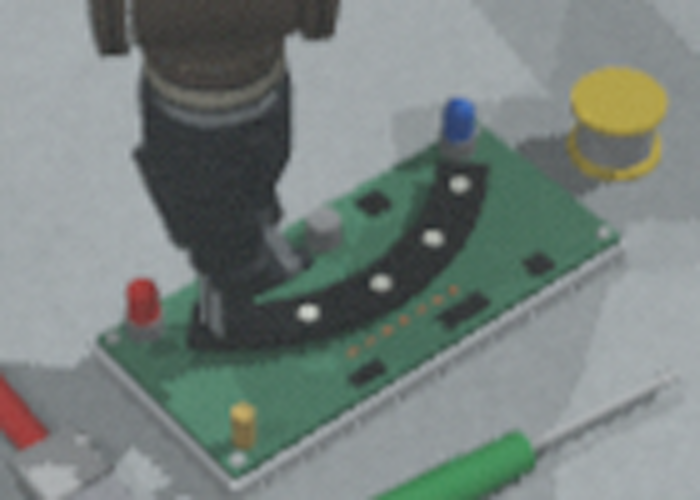

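The tips rest on the red-end dot at about (213,315). The lamps, dial cap and standoff stand where they were, and the force is 2.3 N. Handing in now.

```bash
python3 -c "
from plant import ctrl
print(ctrl.sign_off())"
```

```text
the job is handed in; nothing more can be done
None
```

The stroke ran unbroken over all five dots from the blue end to the red end, about 4 mm down throughout; the job was handed in with the closed fingertips still resting on the last dot at about 2.3 N (sign-off returned no verdict).

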